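# Lock the mould plate in its loading jig

## Task

Lock the mould plate into the green loading jig: press the yellow spring safety bar down with one fingertip and, keeping it held down all the way, push the bolt by its blue lug with the other fingertip until the bolt is fully home in the brass keeper on the mould plate. Then let go, so that the bar springs back up and locks the bolt. Fingertips only: nothing is to be lifted or carried, and the loose things on and around the jig stay where they are.

Things in the scene. Friction and masses are not known exactly. Their poses are not given: they have to be found in the camera images.
- jig: Fixed green base plate, 12 mm thick, 200 mm in x, from y = -140 to +220 mm. Origin on the table surface under the bolt work, z up. Yellow bar and bolt lie side by side along the jig's y, middle lines at x = -33 and +33 mm: two fingertips about 66 mm apart (45 to 80 serves) along jig x meet both. Between and beside them, over the two straps (y = -116, +60), nothing fixed rises above z = 36 mm.
- keeper (a point): Top centre of the brass keeper bridge that receives the bolt, at jig (33, 100, 48) mm, on the edge of the aluminium mould plate (150 x 116 mm, jig y = 94 to 210 mm, top at z = 34 mm) that carries rows of red bushes.
- bar_top (a point): Middle of the top of the yellow safety bar, 30 mm wide (jig x), 160 mm long (jig y = -110 to +50 mm), 52 mm above the table when up. It goes straight down and stays level wherever along it is pressed; a fingertip can slide along it.
- safety_bar (a joint): How far the bar is pressed down, m: 0 = up, 0.012 = stop. Spring: about 4 N at first, 9 N at the stop. When up, a tooth on it sits in the rack on the bolt's side and blocks the bolt; pressed 7 mm or more it is clear. Let up half way, it blocks the bolt again. It comes up fully behind the bolt once that is home.
- lug_back (a point): Middle of the top edge of the rear (jig -y) face of the blue lug on the bolt: the face to push, towards jig +y. Lug 30 mm wide (jig x), 12 mm thick (jig y), from z = 30 to 69 mm above the table. With the bolt at 0 this point is at jig (33, -50, 69) mm. A fingertip level with the bar pressed 8 mm (z = 44 mm) overlaps the lug by 25 mm.
- bolt (a joint): Travel of the bolt towards jig +y, m: 0 to 0.007 at the start (drawn back), 0.074 = fully home at its stop; from 0.070 on the bar can come up and lock it. About 0.35 kg, sliding friction about 3 N, no spring: it stays where it is left.
- bush: Loose red rubber bush, ring 22 mm outside, 12 mm high, lying on the mould plate. Leave alone. Origin: centre of the underside.
- dowel: Loose brass dowel, 12 mm thick, 40 mm tall, standing on the green base plate's +x margin. Leave alone. Origin: centre of its foot.
- mallet: Hammer lying on the table to the robot's right. Leave alone.
- driver: Screwdriver lying on the table to the robot's right. Leave alone.
- spray: Yellow spray can, 56 mm thick, 170 mm tall, standing on the left. Leave alone. Origin: centre of the underside.

How it is judged (in metres and radians):
On the way, in this order (a step that is already met when the one before it is completed fails the run):
1. the safety bar is pressed clear (6 mm or more) while the bolt is still drawn back (value of joint safety_bar above 0.006 m and value of joint bolt below 0.014 m), for 0.1 s.
2. the bolt is pushed home (0.070 m or more) with the bar still held down (5 mm or more) (value of joint bolt above 0.07 m and value of joint safety_bar above 0.005 m), for 0.05 s.
At the end, for the whole second after the job is handed in: The bolt is home (0.0695 m or more of its 0.074 m) and at rest, the safety bar is up again (within 2 mm), and every loose thing is within 30 mm of where it was (value of joint bolt above 0.0695 m and value of joint safety_bar below 0.002 m and velocity of joint bolt below 0.005 m/s and distance of each of bush, dowel, mallet, driver, spray from where it was at the start of the episode below 0.03 m); the robot touches nothing.
It fails at once if the safety bar is let up (under 3 mm) with the bolt part way (value of joint safety_bar below 0.003 m and value of joint bolt between 0.016 and 0.066 m).
It fails at once if a loose thing is lifted, carried or knocked more than 30 mm (distance of any of bush, dowel, mallet, driver, spray from where it was at the start of the episode above 0.03 m).
It also fails if it takes over 40 s, if anything falls off the work surface, if the arm or the gripper's body presses on something with over 40 N, if the wrist force passes 120 N, or if a joint passes its speed limit or range.

## Robot

A 6-joint arm with a two-finger parallel gripper is mounted at the origin on the work surface. World frame = base frame: x ahead of the robot, y to its left, z up, the work surface at z = 0. Lengths are in mm, angles in rad, forces in N, time in s.
With the tool pointing down it reaches from about 275 to 750 mm from the base axis. Payload 10.2 kg.
Tool frame: the origin (TCP) lies midway between the tips of the shut fingers; the grasp point (between the pads) lies 19 mm behind it; z points along the fingers, y is the line along which they close (so a half turn about z gives the same grasp; the last joint's range is limited). The gripper opens to 85 mm and grips with 20 to 120 N. Pads are 22 mm wide; open, the fingers measure 114 mm over their backs; the gripper's body (76 mm by 85 mm) begins 54 mm behind the grasp point. The pads swing forward as they close: fully open they stand 13 mm farther back than shut.
Start: joints at [1.077, 0.313, 1.498, -0, 1.331, -0.223], TCP at [140.451, 505.87, 231.294] pointing down, gripper open.
Joint ranges: [-2.94, 2.94], [-0.97, 2.17], [0.19, 2.56], [-1.23, 4.37], [0.02, 3.11], [-2.88, 2.88]. Speed limits (rad/s): [2.39, 2.39, 3.01, 3.14, 3.14, 3.14].

## Interface

Orientations are given as a unit quaternion [w, x, y, z].
In Python, from rig import ctrl gives the robot as it stands.
- The arm moves only by the tool send_rows, never from a script. Its argument "targets" is a list of rows, each a list of 7 numbers: the closure, from -1 (fully open) to 1 (shut), so that 0 is half open, then the shift along the tool's x, y, z in m, then the turn, a rotation vector about the tool's x, y, z in rad. In form: [[claw, dx, dy, dz, ax, ay, az], ...]. A call has exactly 10 rows; each row shifts and turns the commanded pose from where the row before left it, along the tool's axes as they then stand; what a row does not reach is not made up. A row lasts 1/8 s, in which the tool goes at most 62.5 mm and 10.7 degrees, less where a joint would pass 70% of its speed; a pose out of reach is approached as far as the arm can. A call with a gripper value outside its range is refused whole. The fingers move at their own pace and stop on an object; "squeeze" is the grip in N (left out, the last holds). Time passes only in rows, so rows that do not move let the fingers close, or fill a call up. It gives the time, the measured TCP pose, the force, the opening and the grip force at its end, in the units of the state.
- ctrl.sense(): the state, without advancing time (a new reading comes with each control period).
- ctrl.capture(name): name is "scene" or "top" or "wrist"; returns a dict with "img" (480x640x3 uint8, red, green, blue), "camera_matrix" (3x3 intrinsics, pixels), "R" (3x3) and "t" (3): a world point X has camera coordinates R X + t. Camera axes: x right, y down, z forward; pixel columns grow to the right and rows downward; lengths in mm; the calibration is good to about 2 mm. A picture is of the moment at which its call begins. There is no depth.
- ctrl.finish_job(): hands the job in; it is judged then, once.
Trained networks look in a picture, given as the dict that the camera call returned (one of the last four; its "shot" number tells which), for a name from the list of things; names that differ only in an ending like _2 or _b are one class to them, and where a whole thing is asked for, a point or a joint stands for the part that bears it (a point fixed in the world has none). Each returns a list of dicts, best first, with "score" (0 to 1); they miss things now and then, are a little off and sometimes report something else, mostly with a low value. They report only what shows in the picture. A call takes as long as a camera call.
- ctrl.boxes_of(query, picture): "extent" ([left, top, width, height] in pixels, round what is visible of it).
- ctrl.landmark_of(query, picture): "point" ([column, row] in pixels: a listed point, or the origin of a listed thing).
The state is a dict: "time_s": time; "joints": joint angles; "dq": joint speeds; "tau": joint torques, N m; "eef_pos": TCP position; "ee_rot": TCP orientation; "force": force on the tool from outside, world axes, zero at the start; "wrist_torque": the same for the moment, N m; "grip_width": opening from 0.0 (shut) to 1.0 (fully open); "grip_force": force on a finger pad.
Only numpy, scipy, OpenCV 4.12 (cv2) and the standard library are available. Lean on these libraries where they do the work, as an engineer would, in place of code of your own. Each camera call takes 0.05 s, during which the arm holds its last target. There are 200 camera calls.

## Working session

There is one attempt and no reset: what is moved stays moved. The work goes in short steps, Python scripts to look and compute and a tool call to move; the robot and the scene stay as the last step left them, time stands still between calls to the robot, and variables do not carry over. Pictures are saved under pics/ and viewed, at most 10 in all, crops included, and the job is handed in when it is done.

Besides the shell and the picture viewer there is one more tool, called after "Request:" in YAML: its name, and indented under it one key for each argument. send_rows: Moves the arm, as the interface text tells. Its arguments: {"type":"object","properties":{"targets":{"type":"array"},"squeeze":{"type":"number"}},"required":["targets"]}

```bash
mkdir -p pics; cat > h.py <<'E'
import numpy as np,cv2
from rig import ctrl
def save(p,n): cv2.imwrite('pics/'+n+'.png',cv2.cvtColor(p['img'],cv2.COLOR_RGB2BGR))
def ray(p,uv):
    K,R,t=map(np.array,(p['camera_matrix'],p['R'],p['t']))
    d=R.T@np.linalg.solve(K,[uv[0],uv[1],1.]);return -R.T@t,d/np.linalg.norm(d)
def atz(p,uv,z):
    c,d=ray(p,uv);return c+d*(z-c[2])/d[2]
def tri(obs):
    A=0;b=0
    for p,uv in obs:
        c,d=ray(p,uv);M=np.eye(3)-np.outer(d,d);A=A+M;b=b+M@c
    return np.linalg.solve(A,b)
E
python3 - <<'E'
from h import *
np.set_printoptions(precision=1,suppress=True)
s=ctrl.sense();print({k:s[k] for k in('time_s','eef_pos','ee_rot','force','grip_width')})
P={}
for n in('scene','top'):
    p=ctrl.capture(n);P[n]=p;save(p,n)
    for q in('jig','keeper','bar_top','lug_back','dowel'):
        r=ctrl.landmark_of(q,p)[:2]
        P[n,q]=r
        print(n,q,[(np.round(x['point']),round(x['score'],2)) for x in r])
for q in('jig','keeper','bar_top','lug_back','dowel'):
    if P['scene',q] and P['top',q]: print(q,tri([(P[n],P[n,q][0]['point']) for n in('scene','top')]))
E
```

```text
{'time_s': 0.0, 'eef_pos': array([140.3, 505.6, 230.7]), 'ee_rot': array([-0. ,  0.1,  1. , -0. ]), 'force': array([ 0.8,  0. , -0.2]), 'grip_width': 0.999803451258033}
scene jig [(array([344., 291.]), 0.69)]
scene keeper [(array([378., 305.]), 0.71)]
scene bar_top [(array([344., 257.]), 0.94), (array([437., 304.]), 0.37)]
scene lug_back [(array([319., 264.]), 0.76)]
scene dowel [(array([299., 290.]), 0.68), (array([185., 226.]), 0.37)]
top jig [(array([296., 228.]), 0.55)]
top keeper [(array([249., 214.]), 0.56)]
top bar_top [(array([152., 286.]), 0.72), (array([306., 245.]), 0.69)]
top lug_back [(array([313., 214.]), 0.75)]
top dowel [(array([325., 198.]), 0.41)]
jig [561.3  55.2  -0.6]
keeper [587.5 157.7  43.9]
bar_top [531.2 203.2 199.2]
lug_back [588.3  12.2  71.4]
dowel [630.4 -10.3  14.2]
```

View pics/top.png

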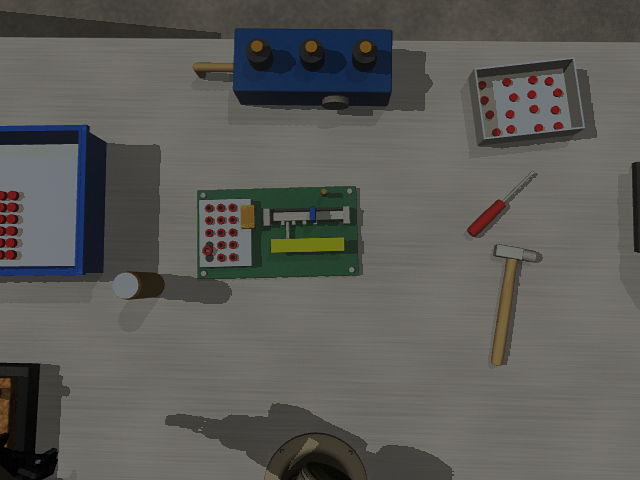

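View pics/scene.png

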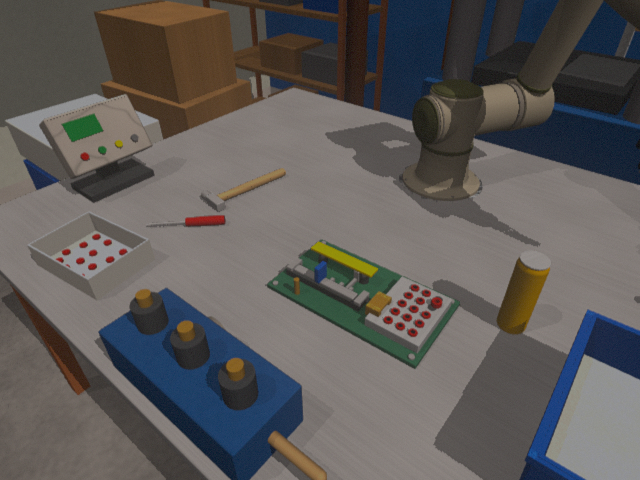

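The top view shows the jig centred near (278,232). The bar is at (308,245), the lug at (313,214) and the dowel at (324,191), and jig +y points to image left. The scene view agrees, with the keeper at (378,305). Next I fit the jig pose and plan the move.

```bash
cat >> h.py <<'E'
from scipy.spatial.transform import Rotation as Ro
def bar(p,roi=None):
    h=cv2.cvtColor(p['img'],cv2.COLOR_RGB2HSV);m=cv2.inRange(h,(25,150,60),(35,255,255))
    n,l,st,c=cv2.connectedComponentsWithStats(m);i=1+np.argmax(st[1:,4])
    pts=np.argwhere(l==i)[:,::-1].astype(np.float32)
    W=np.array([atz(p,u,52)[:2] for u in pts]).astype(np.float32)
    (c,s,a)=cv2.minAreaRect(W);e=cv2.boxPoints((c,s,a));d=[e[1]-e[0],e[2]-e[1]];d=max(d,key=np.linalg.norm);d=d*np.sign(d[1])
    return np.array(c),s,np.arctan2(-d[0],d[1])  # yaw: jig y=(-sin,cos)
def plan(goal,yaw_tool,s=None):
    s=s or ctrl.sense();q=s['ee_rot'];R=Ro.from_quat([q[1],q[2],q[3],q[0]])
    # tool z down, tool y along +-jig x
    y=np.array([np.cos(yaw_tool),np.sin(yaw_tool),0]);z=np.array([0,0,-1.])
    for sg in(1,-1):
        G=Ro.from_matrix(np.c_[np.cross(sg*y,z),sg*y,z]);d=(R.inv()*G).as_rotvec()
        print('shift tool',R.inv().apply(np.array(goal)-s['eef_pos']),'turn',d.round(3),'sg',sg)
E
python3 - <<'E'
from h import *
np.set_printoptions(precision=1,suppress=True)
p=ctrl.capture('top');c,s,yaw=bar(p);print(c,s,yaw)
ey=np.array([-np.sin(yaw),np.cos(yaw)]);ex=np.array([np.cos(yaw),np.sin(yaw)])
o=c+33*ex+30*ey;print('jig o',o,'lug pred',o+33*ex-50*ey,'keeper',o+33*ex+100*ey)
for q,z in(('lug_back',69),('keeper',48)):
    print(q,atz(p,ctrl.landmark_of(q,p)[0]['point'],z))
print(np.round(ctrl.sense()['ee_rot'],4))
plan([*(o-60*ey),230],yaw)
p=ctrl.capture('wrist');print(p['camera_matrix'][0],ctrl.sense()['eef_pos'],-np.array(p['R']).T@p['t'])
E
```

```text
[523.8  23.7] (29.321866989135742, 157.96751403808594) 0.04260023
jig o [555.5  55.1] lug pred [590.6   6.5] keeper [584.2 156.4]
lug_back [591.    9.2  69. ]
keeper [589.7 160.6  48. ]
[-0.   0.1  1.  -0. ]
shift tool [-539.  -380.4    1.3] turn [-0.   0.   1.3] sg 1
shift tool [-539.  -380.4    1.3] turn [-0.  -0.  -1.9] sg -1
[383.8   0.  317.7] [140.5 505.9 231.3] [ 71.7 524.5 374.9]
```

Request:
send_rows:
  targets:
    - [-0.22,-0.045,-0.032,0,0,0,0]
    - [-0.22,-0.045,-0.032,0,0,0,0]
    - [-0.22,-0.045,-0.032,0,0,0,0]
    - [-0.22,-0.045,-0.032,0,0,0,0]
    - [-0.22,-0.045,-0.032,0,0,0,0]
    - [-0.22,-0.045,-0.032,0,0,0,0]
    - [-0.22,-0.045,-0.032,0,0,0,0]
    - [-0.22,-0.045,-0.032,0,0,0,0]
    - [-0.22,-0.045,-0.032,0,0,0,0]
    - [-0.22,-0.045,-0.032,0,0,0,0]

```text
time_s: 2.05
eef_pos: [489.4, 75.5, 231.5]
ee_rot: [0.0, 0.135, 0.991, 0.0]
force: [0.9, 0.2, -0.1]
grip_width: 0.606
grip_force: 0.0
```

Request:
send_rows:
  targets:
    - [-0.22,0,0,0,0,0,0.16]
    - [-0.22,0,0,0,0,0,0.16]
    - [-0.22,0,0,0,0,0,0.16]
    - [-0.22,0,0,0,0,0,0.16]
    - [-0.22,0,0,0,0,0,0.16]
    - [-0.22,0,0,0,0,0,0.16]
    - [-0.22,0,0,0,0,0,0.16]
    - [-0.22,0,0,0,0,0,0.16]
    - [-0.22,0,0,0,0,0,0]
    - [-0.22,0,0,0,0,0,0]

```text
time_s: 3.3
eef_pos: [488.5, 77.2, 231.3]
ee_rot: [0.0, 0.699, 0.715, 0.0]
force: [-0.4, -0.2, -0.1]
grip_width: 0.609
grip_force: 0.0
```

```bash
cat > look.py <<'E'
from h import *;import sys
np.set_printoptions(precision=3,suppress=True)
s=ctrl.sense();print(s['time_s'],s['eef_pos'],s['force'],s['grip_width'],s['joints'])
p=ctrl.capture('wrist');save(p,sys.argv[1])
try:
    c,sz,yaw=bar(p);print(c,sz,yaw)
    ey=np.array([-np.sin(yaw),np.cos(yaw)]);ex=np.array([np.cos(yaw),np.sin(yaw)])
    o=c+33*ex+30*ey;print('jig o',o,'lug pred',o+33*ex-50*ey)
except Exception as e: print(e)
for q,z in(('lug_back',69),('keeper',48),('bar_top',52)):
    r=ctrl.landmark_of(q,p)
    if r: print(q,r[0]['score'],r[0]['point'],atz(p,r[0]['point'],z))
plan([554,-5,230],0.0426)
E
python3 look.py w1
```

```text
3.3 [488.468  77.155 231.317] [-0.384 -0.23  -0.094] 0.6094166395274367 [-0.081  0.246  1.587 -0.     1.309 -0.104]
[520.454  25.758] (30.248666763305664, 160.21678161621094) 0.03839432
jig o [552.278  57.002] lug pred [587.173   8.306]
lug_back 0.67 [430.3, 304.4] [587.142   8.75   69.   ]
keeper 0.74 [352.6, 280.8] [520.908  20.938  48.   ]
bar_top 0.95 [354.5, 276.6] [521.99   26.546  52.   ]
shift tool [-83.527  63.803   1.3  ] turn [-0.     0.    -0.021] sg 1
shift tool [-83.527  63.803   1.3  ] turn [0.   0.   3.12] sg -1
```

Request:
send_rows:
  targets:
    - [-0.22,-0.03,0.02,0,0,0,0]
    - [-0.22,-0.03,0.02,0,0,0,0]
    - [-0.22,-0.0335,0.0246,0,0,0,0]
    - [-0.22,0,0,0.03,0,0,-0.024]
    - [-0.22,0,0,0.03,0,0,0]
    - [-0.22,0,0,0.03,0,0,0]
    - [-0.22,0,0,0.02,0,0,0]
    - [-0.22,0,0,0,0,0,0]
    - [-0.22,0,0,0,0,0,0]
    - [-0.22,0,0,0,0,0,0]

```text
time_s: 4.75
eef_pos: [555.4, -15.1, 122.3]
ee_rot: [0.001, 0.691, 0.723, 0.0]
force: [0.6, -0.2, 1.3]
grip_width: 0.612
grip_force: 0.0
```

```bash
sed -i 's/plan(.*/plan([555,-15,70],yaw)/' look.py; python3 look.py w2
```

```text
4.75 [555.356 -15.127 122.302] [ 0.603 -0.179  1.271] 0.611932929933774 [-0.238  0.484  1.548  0.     1.107 -0.282]
[520.78   25.237] (30.102375030517578, 159.6577606201172) 0.041308727
jig o [552.513  56.574] lug pred [587.55   7.98]
lug_back 0.9 [383.2, 232.0] [588.428   7.578  69.   ]
bar_top 0.91 [260.4, 187.5] [521.147  25.854  52.   ]
shift tool [ 0.086 -0.059 51.666] turn [0.001 0.    0.003] sg 1
shift tool [ 0.086 -0.059 51.666] turn [-0.     0.001 -3.139] sg -1
```

View pics/w2.png

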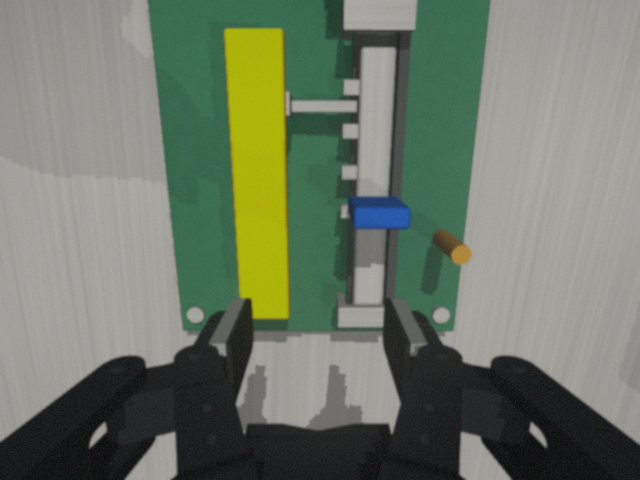

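The wrist view shows the bar at (258,170), the lug at (380,212) and the dowel at (460,255), clear of the fingers. The fingers straddle both lines behind the lug. Now I descend.

Request:
send_rows:
  targets:
    - [-0.22,0,0,0.02,0,0,0]
    - [-0.22,0,0,0.02,0,0,0]
    - [-0.22,0,0,0.015,0,0,0]
    - [-0.22,0,0,0.007,0,0,0]
    - [-0.22,0,0,0,0,0,0]
    - [-0.22,0,0,0,0,0,0]
    - [-0.22,0,0,0,0,0,0]
    - [-0.22,0,0,0,0,0,0]
    - [-0.22,0,0,0,0,0,0]
    - [-0.22,0,0,0,0,0,0]

```text
time_s: 6.2
eef_pos: [554.9, -15.1, 59.3]
ee_rot: [0.0, 0.691, 0.722, 0.0]
force: [0.5, 0.3, -0.0]
grip_width: 0.609
grip_force: 0.0
```

```bash
python3 look.py w3
```

```text
6.2 [554.938 -15.057  59.346] [ 0.499  0.293 -0.021] 0.6094327430243356 [-0.238  0.569  1.601  0.     0.972 -0.282]
[520.98   22.285] (30.133930206298828, 152.97439575195312) 0.041700885
jig o [552.7    53.634] lug pred [587.756   5.053]
lug_back 0.64 [412.1, 272.4] [588.211   8.005  69.   ]
keeper 0.51 [242.1, 210.8] [521.526  24.198  48.   ]
bar_top 0.82 [240.1, 213.1] [521.481  24.032  52.   ]
shift tool [  0.02    0.102 -10.719] turn [-0.    -0.     0.002] sg 1
shift tool [  0.02    0.102 -10.719] turn [ 0.    -0.    -3.139] sg -1
```

View pics/w3.png

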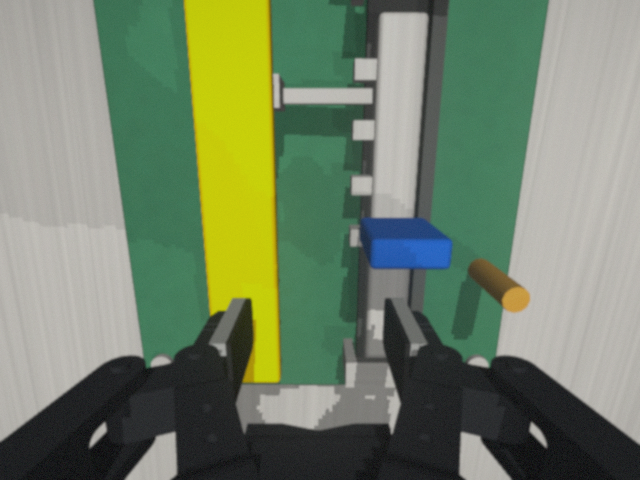

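The left finger is over the bar at (232,330). The right finger is over the bolt behind the lug (405,243), and the dowel is clear of both. Now I press down.

Request:
send_rows:
  targets:
    - [-0.22,0,0,0.004,0,0,0]
    - [-0.22,0,0,0.004,0,0,0]
    - [-0.22,0,0,0.002,0,0,0]
    - [-0.22,0,0,0,0,0,0]
    - [-0.22,0,0,0,0,0,0]
    - [-0.22,0,0,0,0,0,0]
    - [-0.22,0,0,0,0,0,0]
    - [-0.22,0,0,0,0,0,0]
    - [-0.22,0,0,0,0,0,0]
    - [-0.22,0,0,0,0,0,0]

```text
time_s: 7.65
eef_pos: [554.9, -15.0, 49.3]
ee_rot: [0.0, 0.691, 0.722, 0.0]
force: [0.5, 0.0, -0.0]
grip_width: 0.608
grip_force: 0.0
```

Request:
send_rows:
  targets:
    - [-0.22,0,0,0.004,0,0,0]
    - [-0.22,0,0,0,0,0,0]
    - [-0.22,0,0,0,0,0,0]
    - [-0.22,0,0,0,0,0,0]
    - [-0.22,0,0,0,0,0,0]
    - [-0.22,0,0,0,0,0,0]
    - [-0.22,0,0,0,0,0,0]
    - [-0.22,0,0,0,0,0,0]
    - [-0.22,0,0,0,0,0,0]
    - [-0.22,0,0,0,0,0,0]

```text
time_s: 8.9
eef_pos: [555.1, -15.1, 45.6]
ee_rot: [0.0, 0.691, 0.723, 0.0]
force: [-2.4, 0.2, 5.1]
grip_width: 0.612
grip_force: 2.5
```

Request:
send_rows:
  targets:
    - [-0.22,0,0,0.003,0,0,0]
    - [-0.22,0,0,0.003,0,0,0]
    - [-0.22,0,0,0,0,0,0]
    - [-0.22,0,0,0,0,0,0]
    - [-0.22,0,0,0,0,0,0]
    - [-0.22,0,0,0,0,0,0]
    - [-0.22,0,0,0,0,0,0]
    - [-0.22,0,0,0,0,0,0]
    - [-0.22,0,0,0,0,0,0]
    - [-0.22,0,0,0,0,0,0]

```text
time_s: 10.15
eef_pos: [555.2, -15.1, 39.9]
ee_rot: [0.0, 0.691, 0.723, 0.0]
force: [-2.2, 0.6, 7.7]
grip_width: 0.608
grip_force: 3.8
```

```bash
python3 look.py w4
```

```text
10.15 [555.169 -15.121  39.915] [-2.205  0.571  7.659] 0.6075431986915297 [-0.238  0.599  1.612 -0.     0.93  -0.282]
[522.945  22.583] (28.2874813079834, 140.71652221679688) 0.042614512
jig o [554.637  53.961] lug pred [589.737   5.413]
lug_back 0.87 [428.2, 290.6] [588.923   8.796  69.   ]
bar_top 0.82 [231.4, 215.5] [522.496  26.965  52.   ]
shift tool [  0.146  -0.124 -30.113] turn [0.001 0.    0.001] sg 1
shift tool [  0.146  -0.124 -30.113] turn [-0.001  0.001 -3.14 ] sg -1
```

View pics/w4.png

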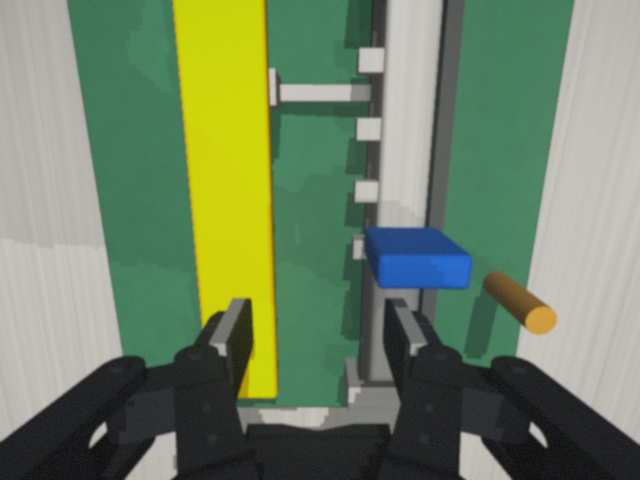

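Force is 7.7 N, so the bar is down about 8.5 mm. The view shows the tooth arm at (320,92) and the finger behind the lug. I add 1 mm of press and push along +x.

Request:
send_rows:
  targets:
    - [-0.22,0,0,0.001,0,0,0]
    - [-0.22,0.004,0,0,0,0,0]
    - [-0.22,0.006,0,0,0,0,0]
    - [-0.22,0.006,0,0,0,0,0]
    - [-0.22,0.006,0,0,0,0,0]
    - [-0.22,0.006,0,0,0,0,0]
    - [-0.22,0.006,0,0,0,0,0]
    - [-0.22,0.006,0,0,0,0,0]
    - [-0.22,0,0,0,0,0,0]
    - [-0.22,0,0,0,0,0,0]

```text
time_s: 11.6
eef_pos: [554.2, 24.0, 39.3]
ee_rot: [0.002, 0.691, 0.723, 0.0]
force: [0.5, -5.4, 7.8]
grip_width: 0.611
grip_force: 4.0
```

```bash
python3 look.py w5
```

```text
11.6 [554.163  24.001  39.291] [ 0.457 -5.358  7.796] 0.6113271189390956 [-0.167  0.598  1.616 -0.002  0.925 -0.211]
[522.454  39.652] (28.17391014099121, 129.5836181640625) 0.04178319
jig o [554.172  71.005] lug pred [589.231  22.427]
lug_back 0.63 [419.5, 325.6] [586.332  35.776  69.   ]
bar_top 0.84 [236.0, 311.5] [522.652  29.849  52.   ]
shift tool [-39.05   -0.818 -30.642] turn [0.003 0.002 0.003] sg 1
shift tool [-39.05   -0.818 -30.642] turn [-0.003  0.004 -3.139] sg -1
```

View pics/w5.png

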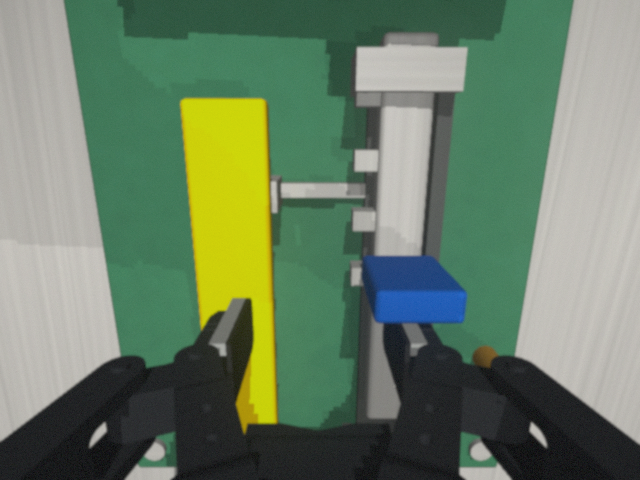

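The lug (415,290) is being pushed with the bar still down, and the bolt has travelled about 28 mm. I continue pushing.

Request:
send_rows:
  targets:
    - [-0.22,0.006,0,0,0,0,0]
    - [-0.22,0.006,0,0,0,0,0]
    - [-0.22,0.006,0,0,0,0,0]
    - [-0.22,0.006,0,0,0,0,0]
    - [-0.22,0.006,0,0,0,0,0]
    - [-0.22,0.006,0,0,0,0,0]
    - [-0.22,0.006,0,0,0,0,0]
    - [-0.22,0,0,0,0,0,0]
    - [-0.22,0,0,0,0,0,0]
    - [-0.22,0,0,0,0,0,0]

```text
time_s: 13.05
eef_pos: [552.4, 66.0, 39.3]
ee_rot: [0.002, 0.691, 0.723, 0.0]
force: [1.8, -5.5, 8.1]
grip_width: 0.61
grip_force: 4.0
```

Request:
send_rows:
  targets:
    - [-0.22,0.002,0,0,0,0,0]
    - [-0.22,0.002,0,0,0,0,0]
    - [-0.22,0,0,0,0,0,0]
    - [-0.22,0,0,0,0,0,0]
    - [-0.22,0,0,0,0,0,0]
    - [-0.22,0,0,0,0,0,0]
    - [-0.22,0,0,0,0,0,0]
    - [-0.22,0,0,0,0,0,0]
    - [-0.22,0,0,0,0,0,0]
    - [-0.22,0,0,0,0,0,0]

```text
time_s: 14.3
eef_pos: [552.2, 69.6, 39.3]
ee_rot: [0.002, 0.691, 0.723, 0.0]
force: [0.5, -8.5, 8.0]
grip_width: 0.611
grip_force: 4.8
```

```bash
python3 look.py w6
```

```text
14.3 [552.196  69.568  39.284] [ 0.456 -8.509  8.04 ] 0.610961907643575 [-0.084  0.601  1.61  -0.002  0.928 -0.127]
[521.361  64.472] (27.976791381835938, 88.09580993652344) 0.044602357
jig o [552.991  95.914] lug pred [588.187  47.435]
lug_back 0.92 [422.6, 327.0] [585.468  80.883  69.   ]
keeper 0.7 [420.1, 84.3] [580.97  157.271  48.   ]
bar_top 0.78 [240.4, 410.3] [521.826  31.574  52.   ]
shift tool [-84.681  -0.888 -30.496] turn [ 0.003  0.002 -0.   ] sg 1
shift tool [-84.681  -0.888 -30.496] turn [ 0.004 -0.004  3.141] sg -1
```

View pics/w6.png

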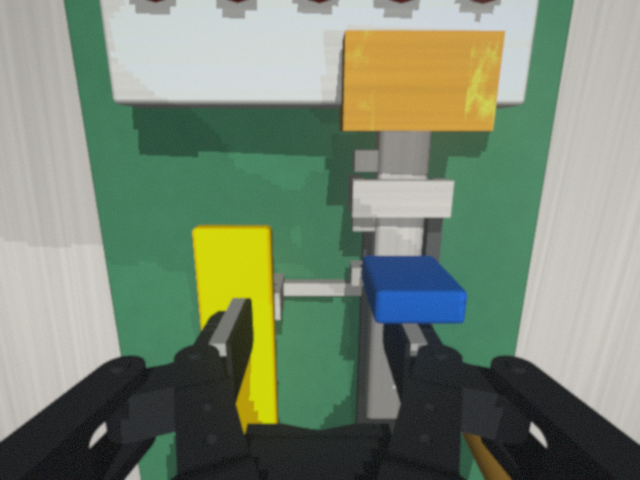

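The bolt is in the keeper (420,80), with about 73 mm of travel and the push force rising. I push a little more to confirm the stop.

Request:
send_rows:
  targets:
    - [-0.22,0.001,0,0,0,0,0]
    - [-0.22,0.001,0,0,0,0,0]
    - [-0.22,0,0,0,0,0,0]
    - [-0.22,0,0,0,0,0,0]
    - [-0.22,0,0,0,0,0,0]
    - [-0.22,0,0,0,0,0,0]
    - [-0.22,0,0,0,0,0,0]
    - [-0.22,0,0,0,0,0,0]
    - [-0.22,0,0,0,0,0,0]
    - [-0.22,0,0,0,0,0,0]

```text
time_s: 15.75
eef_pos: [552.2, 69.8, 39.4]
ee_rot: [0.003, 0.691, 0.722, -0.001]
force: [-1.2, -18.6, 8.7]
grip_width: 0.611
grip_force: 9.9
```

The bolt is at its stop, with 18.6 N and no further motion. I back off slightly and rise.

Request:
send_rows:
  targets:
    - [-0.22,-0.002,0,0,0,0,0]
    - [-0.22,-0.003,0,0,0,0,0]
    - [-0.22,0,0,-0.004,0,0,0]
    - [-0.22,0,0,-0.006,0,0,0]
    - [-0.22,0,0,-0.01,0,0,0]
    - [-0.22,0,0,-0.03,0,0,0]
    - [-0.22,0,0,-0.04,0,0,0]
    - [-0.22,0,0,-0.04,0,0,0]
    - [-0.22,0,0,0,0,0,0]
    - [-0.22,0,0,0,0,0,0]

```text
time_s: 17.0
eef_pos: [550.7, 67.9, 167.4]
ee_rot: [-0.001, 0.691, 0.722, -0.001]
force: [0.3, 0.1, -0.8]
grip_width: 0.61
grip_force: 0.0
```

```bash
python3 look.py w7; python3 - <<'E'
from h import *
a=ctrl.capture('scene');b=ctrl.capture('top')
for q in('lug_back','bar_top'):
    print(q,[[np.round(x['point']) for x in ctrl.landmark_of(q,p)[:2]] for p in(a,b)])
    try: print(tri([(p,ctrl.landmark_of(q,p)[0]['point']) for p in(a,b)]))
    except Exception as e: print(e)
E
```

```text
17.0 [550.667  67.851 167.382] [ 0.318  0.15  -0.753] 0.6098357024824397 [-0.089  0.435  1.497 -0.     1.212 -0.132]
[520.697  25.679] (29.98356056213379, 159.5911865234375) 0.042089235
jig o [552.406  57.041] lug pred [587.48    8.474]
lug_back 0.66 [373.6, 228.2] [585.426  81.973  69.   ]
keeper 0.64 [372.5, 109.3] [581.378 155.795  48.   ]
bar_top 0.75 [275.5, 297.7] [520.916  22.822  52.   ]
shift tool [-83.023   0.732  97.231] turn [-0.002 -0.     0.002] sg 1
shift tool [-83.023   0.732  97.231] turn [ 0.    -0.003 -3.14 ] sg -1
lug_back [[array([347., 277.])], []]
list index out of range
bar_top [[array([340., 260.]), array([296., 292.])], [array([310., 244.])]]
[525.83957527  19.53355478  43.67418636]
```

View pics/w7.png

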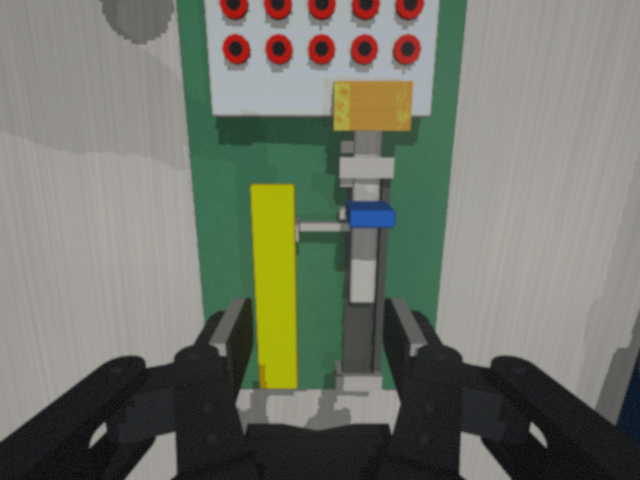

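The bolt is home: the lug at (370,214) gives about 73.5 mm. The bar is up, since its apparent size matches z = 52. The robot is clear, so I hand in.

```bash
python3 -c "
from rig import ctrl
print(ctrl.finish_job())"
```

```text
the job is handed in; nothing more can be done
None
```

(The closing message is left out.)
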